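# Mirror a row of desk supplies into the new tray

### The job

My left-handed colleague is taking over this desk. Move the four things from the black tray into the white tray in mirrored order: what lies farthest left in the black tray goes to the space farthest right in the white one, and so on, one thing to a space. Lay each flat in the middle of its space with its long side running front to back, square with the tray.

Things in the scene. Friction and masses are not known exactly. Their poses are not given: they have to be found in the camera images.
- glue_mid (a point): glue stick lying on its side, one half red and the other yellow, 23 wide, 91 long, 23 high mm. The point is its centre, half-way up. Its y axis runs along its length, x across its width, z up. Starts on a felt in the old tray; grasp it from above across its width at mid-length.
- rubber_mid (a point): white eraser in a dark blue card sleeve, 21 wide, 52 long, 11 high mm. The point is its centre, half-way up. Its y axis runs along its length, x across its width, z up. Starts on a felt in the old tray; grasp it from above across its width at mid-length.
- notes_mid (a point): yellow block of sticky notes, 36 wide, 48 long, 13 high mm. The point is its centre, half-way up. Its y axis runs along its length, x across its width, z up. Starts on a felt in the old tray; grasp it from above across its width at mid-length.
- usb_mid (a point): dark grey USB stick with a metal plug, 18 wide, 52 long, 8 high mm. The point is its centre, half-way up. Its y axis runs along its length, x across its width, z up. Starts on a felt in the old tray; grasp it from above across its width at mid-length.
- felt_glue: green felt fixed on the floor of the old tray, 88 (x, front to back) x 60 (y) x 2 mm, on which the glue stick lies at the start; it stays there and marks that space. Origin at the centre of its underside, 4 mm above the desk, axes as the old tray's.
- felt_rubber: orange felt fixed on the floor of the old tray, 88 (x, front to back) x 60 (y) x 2 mm, on which the eraser lies at the start; it stays there and marks that space. Origin at the centre of its underside, 4 mm above the desk, axes as the old tray's.
- felt_notes: purple felt fixed on the floor of the old tray, 88 (x, front to back) x 60 (y) x 2 mm, on which the note block lies at the start; it stays there and marks that space. Origin at the centre of its underside, 4 mm above the desk, axes as the old tray's.
- felt_usb: light grey felt fixed on the floor of the old tray, 88 (x, front to back) x 60 (y) x 2 mm, on which the USB stick lies at the start; it stays there and marks that space. Origin at the centre of its underside, 4 mm above the desk, axes as the old tray's.
- old_tray: old black tray, 130 mm deep (x, away from robot), 304 long (y, to robot's left), fixed. Floor 4 thick, rim 14 high. Four spaces centred at x = 0, y = +108, +36, -36, -108 mm, parted by flat lines and short teeth (top at 12 mm, reaching 19 mm inward from the front and back edges), middle open. Origin: centre of underside, on the desk.
- new_tray: new white tray, 130 mm deep (x, away from robot), 304 long (y, to robot's left), fixed. Floor 4 thick, rim 14 high. Four spaces centred at x = 0, y = +108, +36, -36, -108 mm, parted by flat lines and short teeth (top at 12 mm, reaching 19 mm inward from the front and back edges), middle open. Origin: centre of underside, on the desk. Empty at first; left or right of the old.

How it is judged (in metres and radians):
At the end, for the whole second after the job is handed in: Each thing lies flat on the white tray's floor (within 5 mm), its centre within 15 mm in tray x and y of the middle of the space mirroring its start space (felts mark these; far left to far right, inner left to inner right, ...), its length within 0.3 rad of front-to-back, released and at rest (((y of felt_glue in the frame of old_tray between 0.088 and 0.128 m and y of glue_mid in the frame of new_tray between -0.123 and -0.093 m) or (y of felt_glue in the frame of old_tray between 0.016 and 0.056 m and y of glue_mid in the frame of new_tray between -0.051 and -0.021 m) or (y of felt_glue in the frame of old_tray between -0.056 and -0.016 m and y of glue_mid in the frame of new_tray between 0.021 and 0.051 m) or (y of felt_glue in the frame of old_tray between -0.128 and -0.088 m and y of glue_mid in the frame of new_tray between 0.093 and 0.123 m)) and x of glue_mid in the frame of new_tray between -0.015 and 0.015 m and z of glue_mid in the frame of new_tray below 0.0205 m and angle between the y axis of each of glue_mid, rubber_mid, notes_mid, usb_mid and the x axis of new_tray, either way round below 0.3 rad and linear speed of each of glue, rubber, notes, usb below 0.02 m/s and ((y of felt_rubber in the frame of old_tray between 0.088 and 0.128 m and y of rubber_mid in the frame of new_tray between -0.123 and -0.093 m) or (y of felt_rubber in the frame of old_tray between 0.016 and 0.056 m and y of rubber_mid in the frame of new_tray between -0.051 and -0.021 m) or (y of felt_rubber in the frame of old_tray between -0.056 and -0.016 m and y of rubber_mid in the frame of new_tray between 0.021 and 0.051 m) or (y of felt_rubber in the frame of old_tray between -0.128 and -0.088 m and y of rubber_mid in the frame of new_tray between 0.093 and 0.123 m)) and x of rubber_mid in the frame of new_tray between -0.015 and 0.015 m and z of rubber_mid in the frame of new_tray below 0.0145 m and ((y of felt_notes in the frame of old_tray between 0.088 and 0.128 m and y of notes_mid in the frame of new_tray between -0.123 and -0.093 m) or (y of felt_notes in the frame of old_tray between 0.016 and 0.056 m and y of notes_mid in the frame of new_tray between -0.051 and -0.021 m) or (y of felt_notes in the frame of old_tray between -0.056 and -0.016 m and y of notes_mid in the frame of new_tray between 0.021 and 0.051 m) or (y of felt_notes in the frame of old_tray between -0.128 and -0.088 m and y of notes_mid in the frame of new_tray between 0.093 and 0.123 m)) and x of notes_mid in the frame of new_tray between -0.015 and 0.015 m and z of notes_mid in the frame of new_tray below 0.0155 m and ((y of felt_usb in the frame of old_tray between 0.088 and 0.128 m and y of usb_mid in the frame of new_tray between -0.123 and -0.093 m) or (y of felt_usb in the frame of old_tray between 0.016 and 0.056 m and y of usb_mid in the frame of new_tray between -0.051 and -0.021 m) or (y of felt_usb in the frame of old_tray between -0.056 and -0.016 m and y of usb_mid in the frame of new_tray between 0.021 and 0.051 m) or (y of felt_usb in the frame of old_tray between -0.128 and -0.088 m and y of usb_mid in the frame of new_tray between 0.093 and 0.123 m)) and x of usb_mid in the frame of new_tray between -0.015 and 0.015 m and z of usb_mid in the frame of new_tray below 0.013 m); the robot touches nothing.
It also fails if it takes over 96 s, if anything falls off the work surface, if the arm or the gripper's body presses on something with over 40 N, if the wrist force passes 120 N, or if a joint passes its speed limit or range.

### The arm

A 6-joint arm with a two-finger parallel gripper is mounted at the origin on a cart in front of the work surface, level with it; the furniture and walls round the work are solid. World frame = base frame: x ahead of the robot, y to its left, z up, the work surface at z = 0. Lengths are in mm, angles in degrees, forces in N, time in s.
With the tool pointing down it reaches from about 350 to 850 mm from the base axis. Payload 8.1 kg.
Tool frame: the origin (TCP) lies at the very end of the fingers, on their centre line; the grasp point (between the pads) lies 19 mm behind it; z points along the fingers, y is the line along which they close (so a half turn about z gives the same grasp; the last joint's range is limited). The gripper opens to 85 mm and grips with 20 to 120 N. Pads are 22 mm wide; open, the fingers measure 114 mm over their backs; the gripper's body (76 mm by 85 mm) begins 54 mm behind the grasp point. The pads swing forward as they close: fully open they stand 13 mm farther back than shut.
Start: joints at [62.143, 7.471, 85.268, -0, 87.261, -4.893], TCP at [234.073, 552.463, 231.292] pointing down, gripper open.
Joint ranges: [-169.43, 169.43], [-51.17, 129.36], [1.28, 143.12], [-76.62, 256.62], [0, 156.53], [-152.29, 152.29]. Speed limits (degrees/s): [136.94, 136.94, 159.86, 180, 180, 180].

### API

Orientations are given as [roll, pitch, yaw] about the fixed x, y, z axes, in that order (R = Rz(yaw) Ry(pitch) Rx(roll)).
In Python, from bench import sense, eyes, job, models gives the robot as it stands. The module is installed in compiled form; this text tells all that it offers.
- The arm moves only by the tool apply_moves, never from a script. Its argument "rows" is a list of rows, each a list of 6 numbers: the shift along the tool's x, y, z in mm, then the turn, a rotation vector about the tool's x, y, z in rad. In form: [[dx, dy, dz, rx, ry, rz], ...]. A call has exactly 5 rows; each row shifts and turns the commanded pose from where the row before left it, along the tool's axes as they then stand; what a row does not reach is not made up. A row lasts 1/8 s, in which the tool goes at most 62.5 mm and 10.7 degrees, less where a joint would pass 70% of its speed; a pose out of reach is approached as far as the arm can. A call is refused whole if a number of a shift passes 62.5 or a number of a turn 0.188, either way. A call with a gripper value outside its range is refused whole. "fingers" is the finger opening in mm, from 0 to 85.4, set as the call begins (left out, the last holds). The fingers move at their own pace and stop on an object; "grip_force" is the grip in N (left out, the last holds). Time passes only in rows, so rows that do not move let the fingers close, or fill a call up. It gives the time, the measured TCP pose, the force, the opening and the grip force at its end, in the units of the state.
- sense(): the state, without advancing time (a new reading comes with each control period).
- eyes.snapshot(name): name is "scene" or "top" or "wrist"; returns (picture, depth): 420x560x3 uint8, red, green, blue; 420x560 float32, mm along the optical axis (not along the pixel's ray), 0 where there is no reading.
- eyes.get_calibration(name): a dict with "intrinsics" (3x3 intrinsics, pixels), "R" (3x3) and "t" (3): a world point X has camera coordinates R X + t; the wrist camera has in their place "mount" (4x4, takes a point from camera to tool coordinates, whose origin is the TCP and whose axes are the flange's). Camera axes: x right, y down, z forward; pixel columns grow to the right and rows downward; lengths in mm; the calibration is good to about 2 mm. A picture is of the moment at which its call begins: read the wrist's pose just before it. get_calibration takes no time and is no camera call.
- job.hand_in(): hands the job in; it is judged then, once.
Trained networks look in the newest picture that a camera, given by its name, has taken for a name from the list of things; names that differ only in an ending like _2 or _b are one class to them, and where a whole thing is asked for, a point or a joint stands for the part that bears it (a point fixed in the world has none). Each returns a list of dicts, best first, with "confidence" (0 to 1); they miss things now and then, are a little off and sometimes report something else, mostly with a low value. They report only what shows in the picture. A call takes as long as a camera call.
- models.boxes_of(name, camera): "xyz" ([x, y, z] in mm, in world coordinates, good to about 4 mm: the middle of the surface that is visible of it).
- models.cut_out(name, camera): "pixels" (420x560 bool, what is visible of it).
- models.place_of(name, camera): "xyz" ([x, y, z] in mm, in world coordinates, good to about 4 mm: a listed point, or the origin of a listed thing).
The state is a dict: "time": time; "joint_pos": joint angles; "qd": joint speeds; "joint_efforts": joint torques, N m; "tool_pos": TCP position; "tcp_rot": TCP orientation; "ft_force": force on the tool from outside, world axes, zero at the start; "wrist_torque": the same for the moment, N m; "finger_gap": finger opening in mm; "grip_force": force on a finger pad.
Only numpy, scipy, OpenCV 4.12 (cv2) and the standard library are available. Lean on these libraries where they do the work, as an engineer would, in place of code of your own. Each camera call takes 0.05 s, during which the arm holds its last target. There are 200 camera calls.

## Working session

There is one attempt and no reset: what is moved stays moved. The work goes in short steps, Python scripts to look and compute and a tool call to move; the robot and the scene stay as the last step left them, time stands still between calls to the robot, and variables do not carry over. Pictures are saved under pics/ and viewed, at most 14 in all, crops included, and the job is handed in when it is done.

Besides the shell and the picture viewer there is one more tool, called after ">>>" in YAML: its name, and indented under it one key for each argument. apply_moves: Moves the arm, as the interface text tells. Its arguments: {"type":"object","properties":{"rows":{"type":"array"},"fingers":{"type":"number"},"grip_force":{"type":"number"}},"required":["rows"]}

```bash
mkdir -p pics; python3 - <<'E'
from bench import sense, eyes, models
import cv2, numpy as np
s=sense(); print(s)
for c in ("top","scene"):
    p,d=eyes.snapshot(c); cv2.imwrite(f"pics/{c}0.png",p[:,:,::-1])
    if c=="top":
        np.savez("top0.npz",p=p,d=d)
        for n in "glue_mid rubber_mid notes_mid usb_mid felt_glue felt_rubber felt_notes felt_usb old_tray new_tray".split():
            print(n,[(np.round(r["xyz"],1).tolist(),round(r["confidence"],2)) for r in models.place_of(n,c)[:2]])
print(eyes.get_calibration("top"))
print(eyes.get_calibration("wrist"))
E
```

```text
{'time': 0.0, 'joint_pos': array([ 6.21434124e+01,  7.51345138e+00,  8.53304871e+01, -1.36304352e-03,
        8.72613979e+01, -4.89276423e+00]), 'qd': array([ 1.24076853e-01,  4.01030350e-02, -5.70907433e-02, -9.75885554e-05,
        7.45671751e-02,  7.75434753e-03]), 'joint_efforts': array([-1.05841405e-04, -5.69388199e+01, -5.00559890e+01, -2.20665838e-04,
        1.45754145e-02, -4.71458043e-05]), 'tool_pos': array([233.81392135, 551.96431224, 230.25012788]), 'tcp_rot': array([-1.79894931e+02, -7.62784570e-03,  1.57036236e+02]), 'ft_force': array([0.19346445, 0.0759484 , 0.06317519]), 'wrist_torque': array([-0.02045115,  0.04187553,  0.03263474]), 'grip_force': 0.0, 'finger_gap': 85.67082086677733}
glue_mid [([508.8, -91.0, 11.1], 0.7), ([511.6, -172.1, 15.5], 0.5)]
rubber_mid [([513.0, -235.3, 11.9], 0.64)]
notes_mid [([499.1, -310.6, 11.9], 0.57), ([513.8, -236.7, 12.8], 0.36)]
usb_mid [([508.8, -91.3, 6.5], 0.51)]
felt_glue [([511.0, -175.7, 2.8], 0.83)]
felt_rubber [([506.7, -246.0, 7.4], 0.57), ([509.4, -173.8, 3.5], 0.2)]
felt_notes [([511.6, -92.1, 11.1], 0.67), ([502.9, -3
[... 311 characters left out ...]
9999546,  0.00108733],
       [-0.98949672,  0.00262465, -0.14453147],
       [ 0.14452796, -0.00148223, -0.98949961]]), 't': array([  16.61072044,  503.58483638, 1206.75049337])}
{'intrinsics': array([[366.31378252,   0.        , 279.96417426],
       [  0.        , 366.31378252, 210.48506469],
       [  0.        ,   0.        ,   1.        ]]), 'mount': array([[-2.68940392e-04, -9.50443084e-01, -3.10898492e-01,
         7.94602968e+01],
       [ 9.99999824e-01, -4.20102343e-04,  4.19246233e-04,
         1.02042736e+00],
       [-5.29078867e-04, -3.10898324e-01,  9.50443029e-01,
        -1.42660673e+02],
       [ 0.00000000e+00,  0.00000000e+00,  0.00000000e+00,
         1.00000000e+00]])}
```

View pics/top0.png

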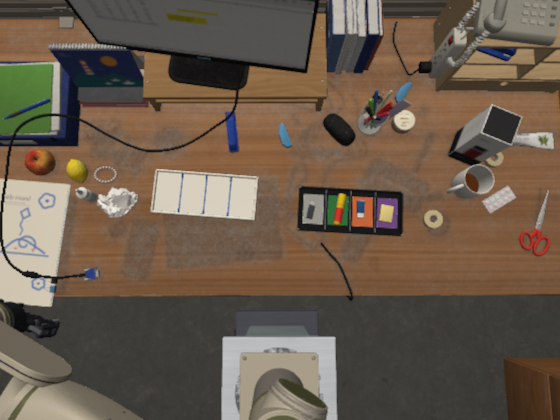

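View pics/scene0.png

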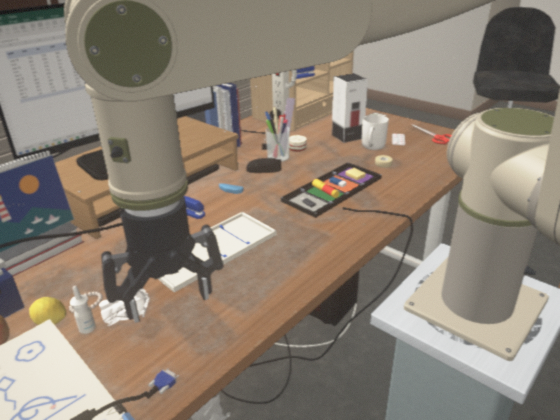

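The top view shows the white tray at about (205,195) and the black tray at about (351,211). Left to right, the black tray holds the USB stick (grey felt, 312,211), glue stick (green, 340,208), eraser (orange, 361,208) and notes (purple, 386,213). Next I measure the tray and item poses.

```bash
cat > h.py <<'E'
import numpy as np, cv2
from bench import sense, eyes, models
from scipy.spatial.transform import Rotation as Ro
def cam(name, s=None):
    c=eyes.get_calibration(name); K=c["intrinsics"]
    if name=="wrist":
        s=s or sense(); R=Ro.from_euler("xyz",s["tcp_rot"],degrees=True).as_matrix()
        M=c["mount"]; Rw=R@M[:3,:3]; o=R@M[:3,3]+s["tool_pos"]
    else: Rw=c["R"].T; o=-Rw@c["t"]
    return K,Rw,o
def back(px,z,C):
    K,Rw,o=C; px=np.atleast_2d(px).astype(float)
    r=(Rw@np.linalg.inv(K)@np.c_[px,np.ones(len(px))].T).T
    return o+r*((z-o[2])/r[:,2])[:,None]
def proj(X,C):
    K,Rw,o=C; p=(np.atleast_2d(X)-o)@Rw@K.T; return p[:,:2]/p[:,2:]
def rect(mask,z,C):
    m=mask.astype(np.uint8); n,l,st,_=cv2.connectedComponentsWithStats(m)
    if n<2: return None
    k=1+np.argmax(st[1:,4]); c=max(cv2.findContours((l==k).astype(np.uint8),0,1)[0],key=len)[:,0]
    w=back(c,z,C)[:,:2].astype(np.float32); (cx,cy),_,_=r=cv2.minAreaRect(w)
    b=cv2.boxPoints(r); e1=b[1]-b[0]; e2=b[2]-b[1]
    L=e1 if np.linalg.norm(e1)>np.linalg.norm(e2) else e2
    a=(np.degrees(np.arctan2(L[1],L[0]))+90)%180-90
    return round(cx,1),round(cy,1),round(np.linalg.norm(L),1),round(min(np.linalg.norm(e1),np.linalg.norm(e2)),1),round(a,1)
E
python3 - <<'E'
from h import *
p,d=eyes.snapshot("top"); C=cam("top")
for n,z in (("old_tray",14),("new_tray",14),("glue_mid",17),("rubber_mid",17),("notes_mid",19),("usb_mid",14)):
    for r in models.cut_out(n,"top")[:2]: print(n,round(r["confidence"],2),r["pixels"].sum(),rect(r["pixels"],z,C))
big=cv2.resize(p[160:250,140:420,::-1],None,fx=2.8,fy=2.8,interpolation=cv2.INTER_CUBIC); cv2.imwrite("pics/crop.png",big)
E
```

```text
new_tray 0.95 4603 (558.0, 214.7, np.float32(304.2), np.float32(131.0), np.float32(85.4))
glue_mid 0.62 224 (512.2, -178.5, np.float32(90.6), np.float32(22.6), np.float32(-11.8))
rubber_mid 0.69 139 (513.0, -238.3, np.float32(50.4), np.float32(20.3), np.float32(-1.8))
rubber_mid 0.62 329 (510.4, -157.0, np.float32(85.4), np.float32(26.2), np.float32(-1.4))
notes_mid 0.51 225 (500.4, -310.2, np.float32(50.2), np.float32(40.2), np.float32(-11.7))
usb_mid 0.47 91 (510.7, -94.4, np.float32(46.2), np.float32(17.6), np.float32(-12.1))
```

```bash
cat >> h.py <<'E'
def plan(*targets, start=None):
    """targets: (x,y,z,yaw,calls); prints tool-axis rows, 5 per call"""
    if start is None:
        s=sense(); start=[*s["tool_pos"],s["tcp_rot"][2]]
    x=np.array(start[:3],float); yaw=start[3]%360
    for X,Y,Z,W,c in targets:
        n=5*c; w=np.ones(n); w[0]=w[-1]=.5; w/=w.sum()
        D=np.array([X,Y,Z])-x; dw=((W-yaw+180)%360-180)
        rows=[]
        for f in w:
            R=Ro.from_euler("xyz",[180,0,yaw],degrees=True)
            t=np.round(R.inv().apply(D*f),1)+0.; rz=round(-np.radians(dw*f),4)
            rows.append([*t.tolist(),0,0,rz]); x=x+R.apply(t); yaw-=np.degrees(rz)
        for i in range(0,n,5): print(rows[i:i+5])
        print("  ->",np.round(x,1),round(yaw,1))
E
python3 - <<'E'
from h import *
plan((490,-205,200,175,4))
E
```

```text
[[-14.0, -15.7, 0.8, 0, 0, np.float64(-0.0083)], [-27.7, -31.7, 1.6, 0, 0, np.float64(-0.0165)], [-27.2, -32.1, 1.6, 0, 0, np.float64(-0.0165)], [-26.6, -32.6, 1.6, 0, 0, np.float64(-0.0165)], [-26.1, -33.0, 1.6, 0, 0, np.float64(-0.0165)]]
[[-25.5, -33.4, 1.6, 0, 0, np.float64(-0.0165)], [-25.0, -33.9, 1.6, 0, 0, np.float64(-0.0165)], [-24.4, -34.3, 1.6, 0, 0, np.float64(-0.0165)], [-23.9, -34.7, 1.6, 0, 0, np.float64(-0.0165)], [-23.3, -35.1, 1.6, 0, 0, np.float64(-0.0165)]]
[[-22.7, -35.4, 1.6, 0, 0, np.float64(-0.0165)], [-22.1, -35.8, 1.6, 0, 0, np.float64(-0.0165)], [-21.5, -36.2, 1.6, 0, 0, np.float64(-0.0165)], [-20.9, -36.5, 1.6, 0, 0, np.float64(-0.0165)], [-20.3, -36.9, 1.6, 0, 0, np.float64(-0.0165)]]
[[-19.7, -37.2, 1.6, 0, 0, np.float64(-0.0165)], [-19.1, -37.5, 1.6, 0, 0, np.float64(-0.0165)], [-18.5, -37.8, 1.6, 0, 0, np.float64(-0.0165)], [-17.8, -38.1, 1.6, 0, 0, np.float64(-0.0165)], [-8.6, -19.2, 0.8, 0, 0, np.float64(-0.0083)]]
  -> [ 489.9 -205.1  200.9] 175.0
```

View pics/crop.png

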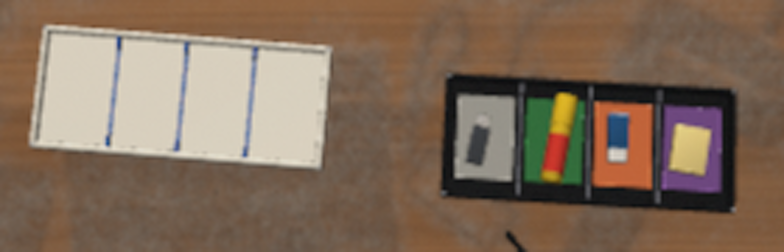

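The crop confirms the order and shows the white tray with four spaces between blue lines. I'm moving to a viewpoint over the black tray.

>>> apply_moves:
  rows:
    - [-14,-16,1,0,0,-0.008]
    - [-28,-32,1.5,0,0,-0.016]
    - [-27,-32,1.5,0,0,-0.016]
    - [-27,-32.5,1.5,0,0,-0.016]
    - [-26,-33,1.5,0,0,-0.016]
  fingers: 85

```text
time: 1.58
tool_pos: [295.1, 371.3, 224.4]
tcp_rot: [180.0, 0.0, 161.2]
ft_force: [1.4, -1.1, -0.0]
finger_gap: 84.7
grip_force: 0.0
```

>>> apply_moves:
  rows:
    - [-25.5,-33.5,1.5,0,0,-0.016]
    - [-25,-34,1.5,0,0,-0.016]
    - [-24.5,-34,1.5,0,0,-0.016]
    - [-24,-34.5,1.5,0,0,-0.016]
    - [-23,-35,1.5,0,0,-0.016]

```text
time: 2.2
tool_pos: [361.8, 172.0, 217.0]
tcp_rot: [180.0, 0.0, 165.8]
ft_force: [0.0, -0.7, -0.7]
finger_gap: 84.7
grip_force: 0.0
```

>>> apply_moves:
  rows:
    - [-22.5,-35.5,1.5,0,0,-0.016]
    - [-22,-36,1.5,0,0,-0.016]
    - [-21.5,-36,1.5,0,0,-0.016]
    - [-21,-36.5,1.5,0,0,-0.016]
    - [-20,-37,1.5,0,0,-0.016]

```text
time: 2.82
tool_pos: [427.4, -28.0, 209.5]
tcp_rot: [180.0, 0.0, 170.3]
ft_force: [0.4, 0.3, 0.9]
finger_gap: 85.0
grip_force: 0.0
```

>>> apply_moves:
  rows:
    - [-19.5,-37,1.5,0,0,-0.016]
    - [-19,-37.5,1.5,0,0,-0.016]
    - [-18.5,-38,1.5,0,0,-0.016]
    - [-18,-38,1.5,0,0,-0.016]
    - [-8.5,-19,1,0,0,-0.008]

```text
time: 3.45
tool_pos: [486.2, -208.2, 202.2]
tcp_rot: [-180.0, 0.0, 174.4]
ft_force: [0.3, 0.8, 0.8]
finger_gap: 85.1
grip_force: 0.0
```

>>> apply_moves:
  rows:
    - [0,0,0,0,0,0]
    - [0,0,0,0,0,0]
    - [0,0,0,0,0,0]
    - [0,0,0,0,0,0]
    - [0,0,0,0,0,0]

```text
time: 4.08
tool_pos: [486.0, -205.8, 202.5]
tcp_rot: [-180.0, 0.0, 174.5]
ft_force: [0.1, 0.2, 0.2]
finger_gap: 84.8
grip_force: 0.0
```

```bash
python3 - <<'E'
from h import *
s=sense(); p,d=eyes.snapshot("wrist"); C=cam("wrist",s); cv2.imwrite("pics/w1.png",p[:,:,::-1])
for n,z in (("old_tray",14),("glue_mid",17),("rubber_mid",17),("notes_mid",19),("usb_mid",14)):
    for r in models.cut_out(n,"wrist")[:2]: print(n,round(r["confidence"],2),r["pixels"].sum(),rect(r["pixels"],z,C), round(float(np.median(d[r["pixels"]])),1))
    print("  place",[(np.round(r["xyz"],1).tolist(),round(r["confidence"],2)) for r in models.place_of(n,"wrist")[:2]])
# rough height check from depth
K,Rw,o=C
for px in ((280,210),): 
    v,u=px[1],px[0]; print((Rw@(np.linalg.inv(K)@[u,v,1]*d[v,u])+o).round(1))
E
```

```text
old_tray 0.75 19869 (507.1, -209.0, np.float32(302.4), np.float32(131.2), np.float32(86.6)) 349.5
old_tray 0.4 4481 (512.3, -104.2, np.float32(86.1), np.float32(59.8), np.float32(-3.3)) 352.2
  place [([510.5, -210.1, 1.0], 0.64)]
glue_mid 0.93 2379 (513.1, -176.9, np.float32(97.4), np.float32(23.5), np.float32(-11.9)) 333.2
  place [([512.3, -178.4, 14.9], 0.94), ([506.3, -178.4, 2.5], 0.3)]
rubber_mid 0.56 1234 (512.4, -237.8, np.float32(53.9), np.float32(22.6), np.float32(-3.6)) 345.4
  place [([511.6, -236.5, 11.8], 0.84)]
notes_mid 0.76 2065 (498.1, -310.2, np.float32(50.1), np.float32(37.9), np.float32(-10.0)) 342.3
  place [([494.3, -314.0, 10.2], 0.56)]
usb_mid 0.74 1037 (510.4, -95.6, np.float32(52.0), np.float32(20.5), np.float32(-14.4)) 342.8
  place [([514.0, -95.5, 9.5], 0.97), ([506.7, -181.8, 3.6], 0.27)]
[ 518.  -207.8    4.2]
```

View pics/w1.png

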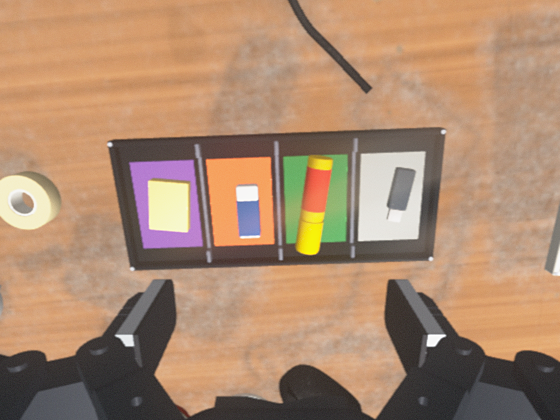

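The wrist image shows, left to right and seen from the back: notes (168,205), eraser (248,210), glue (314,205) and USB (400,193). Poses agree with the top camera to about 2 mm. I start with the USB stick.

```bash
python3 - <<'E'
s=open("h.py").read()
i=s.index("def plan")
s=s[:i]+'''def plan(*targets, start=None):
    """targets: (x,y,z,yaw,calls); prints tool-axis rows, 5 per call"""
    if start is None:
        s=sense(); start=[*s["tool_pos"],s["tcp_rot"][2]]
    x=np.array(start[:3],float); yaw=start[3]%360
    for X,Y,Z,W,c in targets:
        n=5*c; w=np.ones(n); w[0]=w[-1]=.5; w=np.cumsum(w/w.sum())
        x0,y0=x.copy(),yaw; D=np.array([X,Y,Z])-x; dw=(W-yaw+180)%360-180
        rows=[]
        for f in w:
            R=Ro.from_euler("xyz",[180,0,yaw],degrees=True)
            t=np.round(R.inv().apply(x0+D*f-x)*2)/2+0.; rz=round(float(-np.radians(y0+dw*f-yaw)),3)+0.
            rows.append([*t.tolist(),0,0,rz]); x=x+R.apply(t); yaw-=np.degrees(rz)
        for i in range(0,n,5): print(rows[i:i+5])
        print("  ->",np.round(x,1),round(yaw,1))
'''
open("h.py","w").write(s)
E
python3 -c "
from h import *
plan((511,-95,60,166.5,2))"
```

```text
[[-1.0, 6.5, 8.0, 0, 0, 0.008], [-1.5, 12.5, 15.5, 0, 0, 0.015], [-1.0, 12.5, 16.0, 0, 0, 0.016], [-1.0, 12.5, 16.0, 0, 0, 0.015], [-1.0, 12.5, 15.5, 0, 0, 0.015]]
[[-0.5, 13.0, 16.0, 0, 0, 0.016], [-0.5, 12.5, 16.0, 0, 0, 0.015], [-0.5, 12.5, 15.5, 0, 0, 0.016], [0.0, 13.0, 16.0, 0, 0, 0.015], [0.0, 6.0, 8.0, 0, 0, 0.008]]
  -> [510.9 -95.1  59.8] 166.5
```

>>> apply_moves:
  rows:
    - [-1.0,6.5,8.0,0,0,0.008]
    - [-1.5,12.5,15.5,0,0,0.015]
    - [-1.0,12.5,16.0,0,0,0.016]
    - [-1.0,12.5,16.0,0,0,0.015]
    - [-1.0,12.5,15.5,0,0,0.015]
  fingers: 44

```text
time: 5.25
tool_pos: [498.3, -149.8, 130.1]
tcp_rot: [180.0, -0.0, 170.5]
ft_force: [0.5, 0.2, -0.4]
finger_gap: 43.9
grip_force: 0.0
```

>>> apply_moves:
  rows:
    - [-0.5,13.0,16.0,0,0,0.016]
    - [-0.5,12.5,16.0,0,0,0.015]
    - [-0.5,12.5,15.5,0,0,0.016]
    - [0.0,13.0,16.0,0,0,0.015]
    - [0.0,6.0,8.0,0,0,0.008]

```text
time: 5.88
tool_pos: [510.0, -93.9, 58.3]
tcp_rot: [180.0, -0.1, 166.5]
ft_force: [-0.4, 0.3, 0.0]
finger_gap: 43.7
grip_force: 0.0
```

>>> apply_moves:
  rows:
    - [0,0,0,0,0,0]
    - [0,0,0,0,0,0]
    - [0,0,0,0,0,0]
    - [0,0,0,0,0,0]
    - [0,0,0,0,0,0]

```text
time: 6.5
tool_pos: [511.0, -95.3, 60.0]
tcp_rot: [-180.0, 0.0, 166.5]
ft_force: [-1.2, 0.2, 0.5]
finger_gap: 44.0
grip_force: 0.0
```

```bash
python3 -c "
from h import *
print(sense()['tool_pos'],sense()['finger_gap'])
s=sense(); p,d=eyes.snapshot('wrist'); cv2.imwrite('pics/w2.png',p[:,:,::-1]); C=cam('wrist',s)
for r in models.cut_out('usb_mid','wrist')[:1]: print(r['confidence'],rect(r['pixels'],14,C))
plan((511,-95,8,166.5,1))"
```

```text
[511.00152343 -95.29457628  60.03875419] 43.99781585234837
0.6 (510.0, -93.7, np.float32(52.1), np.float32(18.1), np.float32(-13.6))
[[0.0, 0.0, 6.5, 0, 0, 0.0], [0.0, 0.0, 13.0, 0, 0, 0.0], [0.0, 0.0, 13.0, 0, 0, 0.0], [0.0, 0.0, 13.0, 0, 0, 0.0], [0.0, 0.0, 6.5, 0, 0, 0.0]]
  -> [510.9 -95.2   7.9] 166.5
```

View pics/w2.png

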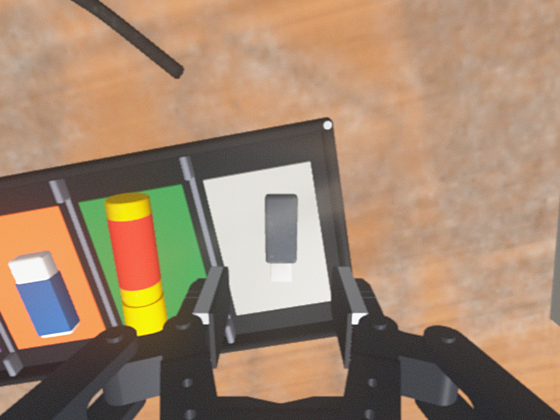

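The USB stick is centred under the fingers (281,235). The right finger is close to the rim, so I narrow the opening to 32 mm before going down.

>>> apply_moves:
  rows:
    - [0,0,4,0,0,0]
    - [0,0,12,0,0,0]
    - [0,0,14,0,0,0]
    - [0,0,14,0,0,0]
    - [0,0,8,0,0,0]
  fingers: 32
  grip_force: 40

```text
time: 7.22
tool_pos: [509.9, -94.8, 6.0]
tcp_rot: [180.0, -0.1, 166.5]
ft_force: [0.3, 0.5, 0.1]
finger_gap: 32.2
grip_force: 0.0
```

>>> apply_moves:
  rows:
    - [0,0,0,0,0,0]
    - [0,0,0,0,0,0]
    - [0,0,0,0,0,0]
    - [0,0,0,0,0,0]
    - [0,0,0,0,0,0]

```text
time: 7.85
tool_pos: [511.0, -95.1, 8.0]
tcp_rot: [-180.0, 0.0, 166.5]
ft_force: [-0.2, 1.1, 0.3]
finger_gap: 32.0
grip_force: 0.0
```

>>> apply_moves:
  rows:
    - [0,0,0,0,0,0]
    - [0,0,0,0,0,0]
    - [0,0,0,0,0,0]
    - [0,0,0,0,0,0]
    - [0,0,0,0,0,0]
  fingers: 0

```text
time: 8.48
tool_pos: [511.1, -95.2, 8.1]
tcp_rot: [-180.0, 0.0, 166.5]
ft_force: [-0.8, 0.2, 4.7]
finger_gap: 16.7
grip_force: 39.6
```

>>> apply_moves:
  rows:
    - [0,0,-5,0,0,0]
    - [0,0,-20,0,0,0]
    - [0,0,-25,0,0,0]
    - [0,0,-25,0,0,0]
    - [0,0,-25,0,0,0]

```text
time: 9.1
tool_pos: [510.4, -94.9, 108.3]
tcp_rot: [180.0, -0.0, 166.5]
ft_force: [-0.0, -0.0, 0.3]
finger_gap: 16.3
grip_force: 39.1
```

```bash
python3 -c "
from h import *
print(sense()['tool_pos'],sense()['finger_gap'])
plan((525,175,150,175,2))"
```

```text
[510.44622665 -94.93815871 108.3343134 ] 16.34122636714214
[[2.5, 15.0, -2.5, 0, 0, -0.008], [5.5, 29.5, -4.5, 0, 0, -0.017], [4.5, 29.5, -4.5, 0, 0, -0.016], [4.5, 30.0, -4.5, 0, 0, -0.017], [3.5, 29.5, -5.0, 0, 0, -0.016]]
[[3.5, 30.0, -4.5, 0, 0, -0.017], [2.5, 30.0, -4.5, 0, 0, -0.016], [2.5, 30.0, -4.5, 0, 0, -0.017], [1.5, 30.0, -5.0, 0, 0, -0.016], [0.5, 15.0, -2.0, 0, 0, -0.008]]
  -> [525.2 175.2 149.8] 175.0
```

>>> apply_moves:
  rows:
    - [2.5,15.0,-5,0,0,-0.008]
    - [5.5,29.5,-10,0,0,-0.017]
    - [4.5,29.5,-10,0,0,-0.016]
    - [4.5,30.0,-10,0,0,-0.017]
    - [3.5,29.5,-10,0,0,-0.016]

```text
time: 9.72
tool_pos: [517.2, 41.8, 151.6]
tcp_rot: [180.0, -0.1, 170.8]
ft_force: [0.3, -0.3, 0.3]
finger_gap: 16.6
grip_force: 39.1
```

>>> apply_moves:
  rows:
    - [3.5,30.0,-10,0,0,-0.017]
    - [2.5,30.0,-10,0,0,-0.016]
    - [2.5,30.0,-10,0,0,-0.017]
    - [1.5,30.0,-5.0,0,0,-0.016]
    - [0.5,15.0,-2.0,0,0,-0.008]

```text
time: 10.35
tool_pos: [524.7, 177.1, 188.8]
tcp_rot: [-180.0, -0.1, 175.1]
ft_force: [0.6, -0.1, 0.6]
finger_gap: 16.2
grip_force: 39.1
```

>>> apply_moves:
  rows:
    - [0,0,0,0,0,0]
    - [0,0,0,0,0,0]
    - [0,0,0,0,0,0]
    - [0,0,0,0,0,0]
    - [0,0,0,0,0,0]

```text
time: 10.98
tool_pos: [525.7, 174.7, 189.8]
tcp_rot: [180.0, 0.0, 174.9]
ft_force: [0.0, -0.2, -0.7]
finger_gap: 16.5
grip_force: 39.1
```

```bash
python3 - <<'E'
from h import *
s=sense(); print(s["tool_pos"],s["finger_gap"])
p,d=eyes.snapshot("wrist"); C=cam("wrist",s); cv2.imwrite("pics/w3.png",p[:,:,::-1])
for r in models.cut_out("new_tray","wrist")[:2]: print(round(r["confidence"],2),r["pixels"].sum(),rect(r["pixels"],14,C))
print([(np.round(r["xyz"],1).tolist(),round(r["confidence"],2)) for r in models.place_of("new_tray","wrist")[:2]])
for r in models.cut_out("usb_mid","wrist")[:1]: print(round(r["confidence"],2),r["pixels"].sum())
E
```

```text
[525.67798787 174.65389345 189.80563513] 16.532647011043288
0.95 42180 (556.4, 216.1, np.float32(302.6), np.float32(131.4), np.float32(85.2))
[([559.6, 211.8, -1.7], 0.8)]
0.92 4315
```

View pics/w3.png

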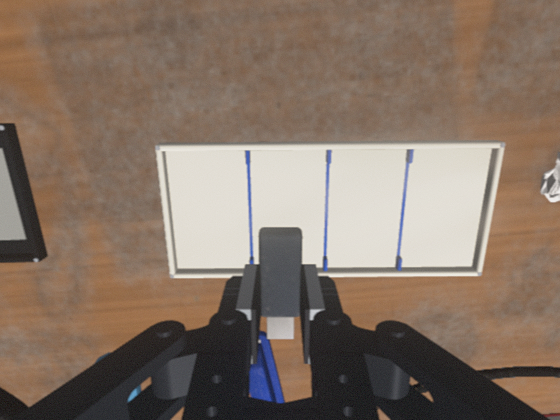

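The white tray spans about (157–503, 143–277) in the picture and matches the top view. Its centre is at about (557, 215.4) mm with its x axis at −4.8°. The USB stick is held square, so I place it in the far-right space at (548, 107.8).

```bash
python3 -c "
from h import *
plan((548,107.8,40,175.2,2),(548,107.8,6.5,175.2,1))"
```

```text
[[-1.5, -3.5, 8.5, 0, 0, 0.0], [-3.0, -7.5, 16.5, 0, 0, -0.001], [-3.5, -7.0, 16.5, 0, 0, 0.0], [-3.0, -7.5, 17.0, 0, 0, -0.001], [-3.0, -7.0, 16.5, 0, 0, 0.0]]
[[-3.0, -7.0, 16.5, 0, 0, -0.001], [-3.5, -7.5, 16.5, 0, 0, 0.0], [-3.0, -7.0, 17.0, 0, 0, 0.0], [-3.0, -7.5, 16.5, 0, 0, -0.001], [-1.5, -3.5, 8.5, 0, 0, 0.0]]
  -> [547.9 107.8  39.8] 175.2
[[0.0, 0.0, 4.0, 0, 0, 0.0], [0.0, 0.0, 8.5, 0, 0, 0.0], [0.0, 0.0, 8.5, 0, 0, 0.0], [0.0, 0.0, 8.0, 0, 0, 0.0], [0.0, 0.0, 4.5, 0, 0, 0.0]]
  -> [547.9 107.8   6.3] 175.2
```

>>> apply_moves:
  rows:
    - [-1.5,-3.5,8.5,0,0,0]
    - [-3.0,-7.5,16.5,0,0,-0.002]
    - [-3.5,-7.0,16.5,0,0,0]
    - [-3.0,-7.5,17.0,0,0,-0.002]
    - [-3.0,-7.0,16.5,0,0,0]

```text
time: 11.8
tool_pos: [536.5, 140.7, 113.1]
tcp_rot: [-180.0, -0.1, 175.2]
ft_force: [-0.5, -0.3, -0.0]
finger_gap: 16.6
grip_force: 39.1
```

>>> apply_moves:
  rows:
    - [-3.0,-7.0,16.5,0,0,0]
    - [-3.5,-7.5,16.5,0,0,0]
    - [-3.0,-7.0,17.0,0,0,0]
    - [-3.0,-7.5,16.5,0,0,0]
    - [-1.5,-3.5,8.5,0,0,0]

```text
time: 12.42
tool_pos: [547.4, 107.3, 38.2]
tcp_rot: [-180.0, -0.1, 175.2]
ft_force: [-0.0, -0.2, -0.1]
finger_gap: 16.5
grip_force: 39.1
```

>>> apply_moves:
  rows:
    - [0,0,5,0,0,0]
    - [0,0,12,0,0,0]
    - [0,0,10,0,0,0]
    - [0,0,4,0,0,0]
    - [0,0,2,0,0,0]

```text
time: 13.05
tool_pos: [547.8, 108.0, 6.5]
tcp_rot: [-180.0, -0.0, 175.2]
ft_force: [-0.6, -0.4, -0.6]
finger_gap: 16.6
grip_force: 39.1
```

>>> apply_moves:
  rows:
    - [0,0,0,0,0,0]
    - [0,0,0,0,0,0]
    - [0,0,0,0,0,0]
    - [0,0,0,0,0,0]
    - [0,0,0,0,0,0]

```text
time: 13.68
tool_pos: [548.1, 107.9, 6.9]
tcp_rot: [180.0, 0.0, 175.2]
ft_force: [-0.3, -0.5, -0.7]
finger_gap: 16.7
grip_force: 39.1
```

>>> apply_moves:
  rows:
    - [0,0,0.5,0,0,0]
    - [0,0,0,0,0,0]
    - [0,0,0,0,0,0]
    - [0,0,0,0,0,0]
    - [0,0,0,0,0,0]
  fingers: 32

```text
time: 14.3
tool_pos: [548.0, 107.9, 6.3]
tcp_rot: [-180.0, 0.0, 175.2]
ft_force: [0.5, 0.1, 0.1]
finger_gap: 32.0
grip_force: 0.0
```

>>> apply_moves:
  rows:
    - [0,0,-5,0,0,0]
    - [0,0,-20,0,0,0]
    - [0,0,-25,0,0,0]
    - [0,0,-30,0,0,0]
    - [0,0,-20,0,0,0]

```text
time: 14.92
tool_pos: [549.2, 108.1, 109.6]
tcp_rot: [180.0, 0.2, 175.2]
ft_force: [-0.4, 0.1, 0.1]
finger_gap: 31.7
grip_force: 0.0
```

```bash
python3 -c "
from h import *
print(sense()['tool_pos'],sense()['finger_gap'])
plan((512.5,-177.5,70,168,2))"
```

```text
[549.21725944 108.05853928 109.56912451] 31.68246672047288
[[0.5, -16.0, 2.0, 0, 0, 0.007], [1.5, -32.0, 4.5, 0, 0, 0.014], [0.5, -32.0, 4.5, 0, 0, 0.014], [0.5, -32.0, 4.5, 0, 0, 0.014], [0.0, -32.0, 4.5, 0, 0, 0.014]]
[[-1.0, -32.0, 4.0, 0, 0, 0.014], [-1.0, -32.0, 4.5, 0, 0, 0.014], [-1.5, -32.0, 4.5, 0, 0, 0.014], [-2.0, -32.0, 4.5, 0, 0, 0.014], [-1.0, -15.5, 2.0, 0, 0, 0.007]]
  -> [ 512.5 -177.3   70.1] 168.0
```

>>> apply_moves:
  rows:
    - [0.5,-16.0,2.0,0,0,0.007]
    - [1.5,-32.0,4.5,0,0,0.014]
    - [0.5,-32.0,4.5,0,0,0.014]
    - [0.5,-32.0,4.5,0,0,0.014]
    - [0.0,-32.0,4.5,0,0,0.014]
  fingers: 40

```text
time: 15.55
tool_pos: [527.7, -36.7, 84.5]
tcp_rot: [-180.0, -0.1, 171.5]
ft_force: [-0.4, -0.4, -0.5]
finger_gap: 39.9
grip_force: 0.0
```

>>> apply_moves:
  rows:
    - [-1.0,-32.0,4.0,0,0,0.014]
    - [-1.0,-32.0,4.5,0,0,0.014]
    - [-1.5,-32.0,4.5,0,0,0.014]
    - [-2.0,-32.0,4.5,0,0,0.014]
    - [-1.0,-15.5,2.0,0,0,0.007]

```text
time: 16.18
tool_pos: [509.5, -179.1, 65.2]
tcp_rot: [180.0, -0.1, 167.8]
ft_force: [-1.2, 0.1, 0.9]
finger_gap: 39.7
grip_force: 0.0
```

>>> apply_moves:
  rows:
    - [0,0,0,0,0,0]
    - [0,0,0,0,0,0]
    - [0,0,0,0,0,0]
    - [0,0,0,0,0,0]
    - [0,0,0,0,0,0]

```text
time: 16.8
tool_pos: [511.5, -177.0, 66.9]
tcp_rot: [-180.0, 0.0, 168.0]
ft_force: [-0.1, 0.9, 0.8]
finger_gap: 39.9
grip_force: 0.0
```

```bash
python3 -c "
from h import *
s=sense();print(s['tool_pos'],s['finger_gap'])
p,d=eyes.snapshot('wrist'); C=cam('wrist',s)
for r in models.cut_out('glue_mid','wrist')[:1]: print(r['confidence'],rect(r['pixels'],17,C))
plan((512.5,-177.5,10,168,1))"
```

```text
[ 511.46006513 -177.00837394   66.91185018] 39.92569246682467
0.77 (514.5, -176.9, np.float32(100.0), np.float32(23.1), np.float32(-12.3))
[[0.0, 0.0, 7.0, 0, 0, 0.0], [-0.5, 0.0, 14.5, 0, 0, 0.0], [0.0, 0.0, 14.0, 0, 0, 0.0], [-0.5, 0.0, 14.5, 0, 0, 0.0], [0.0, 0.0, 7.0, 0, 0, 0.0]]
  -> [ 512.4 -177.4    9.9] 168.0
```

>>> apply_moves:
  rows:
    - [-0.5,0,7,0,0,0]
    - [-0.5,0,16,0,0,0]
    - [0,0,17,0,0,0]
    - [-0.5,0,12,0,0,0]
    - [0,0,5,0,0,0]

```text
time: 17.52
tool_pos: [511.8, -177.3, 8.1]
tcp_rot: [180.0, -0.1, 168.0]
ft_force: [0.5, 0.8, 0.9]
finger_gap: 40.1
grip_force: 0.0
```

>>> apply_moves:
  rows:
    - [0,0,0,0,0,0]
    - [0,0,0,0,0,0]
    - [0,0,0,0,0,0]
    - [0,0,0,0,0,0]
    - [0,0,0,0,0,0]
  fingers: 0

```text
time: 18.15
tool_pos: [512.9, -177.8, 10.0]
tcp_rot: [-180.0, 0.0, 168.0]
ft_force: [1.0, -0.8, -0.8]
finger_gap: 22.4
grip_force: 40.9
```

>>> apply_moves:
  rows:
    - [0,0,0,0,0,0]
    - [0,0,-10,0,0,0]
    - [0,0,-20,0,0,0]
    - [0,0,-25,0,0,0]
    - [0,0,-20,0,0,0]

```text
time: 18.77
tool_pos: [513.2, -178.0, 86.7]
tcp_rot: [-180.0, 0.1, 168.0]
ft_force: [-0.2, -0.7, -0.3]
finger_gap: 22.1
grip_force: 40.9
```

```bash
python3 -c "
from h import *
print(sense()['tool_pos'],sense()['finger_gap'])
plan((554,179.5,60,175.2,3))"
```

```text
[ 513.20978109 -177.95695577   86.6694639 ] 22.055548727521273
[[1.0, 13.0, 1.0, 0, 0, -0.004], [2.5, 25.5, 2.0, 0, 0, -0.009], [2.0, 25.5, 2.0, 0, 0, -0.009], [2.0, 25.5, 1.5, 0, 0, -0.009], [2.0, 26.0, 2.0, 0, 0, -0.009]]
[[1.5, 25.5, 2.0, 0, 0, -0.009], [1.0, 25.5, 2.0, 0, 0, -0.009], [1.0, 26.0, 2.0, 0, 0, -0.009], [0.5, 25.5, 1.5, 0, 0, -0.009], [0.5, 25.5, 2.0, 0, 0, -0.009]]
[[0.5, 26.0, 2.0, 0, 0, -0.009], [0.0, 25.5, 2.0, 0, 0, -0.009], [0.0, 25.5, 2.0, 0, 0, -0.009], [-0.5, 26.0, 1.5, 0, 0, -0.009], [-0.5, 13.0, 1.0, 0, 0, -0.005]]
  -> [554.2 179.7  60.2] 175.2
```

>>> apply_moves:
  rows:
    - [1.0,13.0,1.0,0,0,-0.004]
    - [2.5,25.5,2.0,0,0,-0.009]
    - [2.0,25.5,2.0,0,0,-0.009]
    - [2.0,25.5,1.5,0,0,-0.009]
    - [2.0,26.0,2.0,0,0,-0.009]

```text
time: 19.4
tool_pos: [525.0, -60.7, 75.1]
tcp_rot: [180.0, -0.1, 170.3]
ft_force: [0.3, -0.6, -0.5]
finger_gap: 22.4
grip_force: 41.0
```

>>> apply_moves:
  rows:
    - [1.5,25.5,2.0,0,0,-0.009]
    - [1.0,25.5,2.0,0,0,-0.009]
    - [1.0,26.0,2.0,0,0,-0.009]
    - [0.5,25.5,1.5,0,0,-0.009]
    - [0.5,25.5,2.0,0,0,-0.009]

```text
time: 20.02
tool_pos: [539.7, 66.3, 65.6]
tcp_rot: [180.0, -0.1, 172.9]
ft_force: [-0.1, -1.0, 0.3]
finger_gap: 22.1
grip_force: 41.0
```

>>> apply_moves:
  rows:
    - [0.5,26.0,2.0,0,0,-0.009]
    - [0.0,25.5,2.0,0,0,-0.009]
    - [0.0,25.5,2.0,0,0,-0.009]
    - [-0.5,26.0,1.5,0,0,-0.009]
    - [-0.5,13.0,1.0,0,0,-0.005]

```text
time: 20.65
tool_pos: [552.6, 181.6, 57.1]
tcp_rot: [-180.0, -0.1, 175.3]
ft_force: [0.4, -0.1, -0.2]
finger_gap: 22.6
grip_force: 41.0
```

>>> apply_moves:
  rows:
    - [0,0,0,0,0,0]
    - [0,0,0,0,0,0]
    - [0,0,0,0,0,0]
    - [0,0,0,0,0,0]
    - [0,0,0,0,0,0]

```text
time: 21.28
tool_pos: [553.8, 179.6, 58.4]
tcp_rot: [180.0, 0.0, 175.2]
ft_force: [-0.5, 0.5, -0.6]
finger_gap: 22.5
grip_force: 41.0
```

```bash
python3 -c "
from h import *
s=sense();print(s['tool_pos'],s['finger_gap'])
p,d=eyes.snapshot('wrist'); cv2.imwrite('pics/w4.png',p[:,:,::-1])
plan((554,179.5,8.2,175.2,1))"
```

```text
[553.81705573 179.56378433  58.38136624] 22.4608276910738
[[0.0, 0.0, 6.5, 0, 0, 0.0], [0.0, 0.0, 12.5, 0, 0, 0.0], [0.0, 0.0, 12.5, 0, 0, 0.0], [0.0, 0.0, 12.5, 0, 0, 0.0], [0.0, 0.0, 6.0, 0, 0, 0.0]]
  -> [553.8 179.7   8.4] 175.2
```

View pics/w4.png

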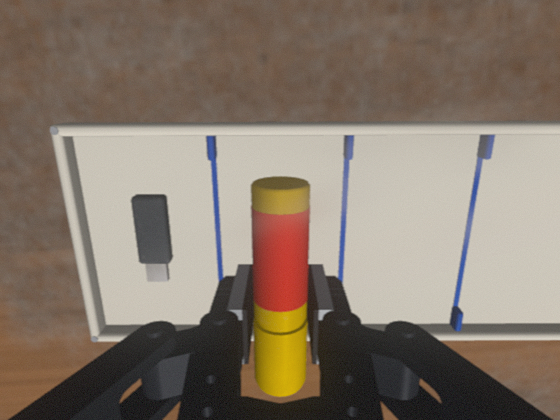

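The USB stick lies square in the far-right space (152,238). The glue stick hangs square over the next space (280,285), so I lower it.

>>> apply_moves:
  rows:
    - [0,0,7,0,0,0]
    - [0,0,15,0,0,0]
    - [0,0,15,0,0,0]
    - [0,0,9,0,0,0]
    - [0,0,4,0,0,0]

```text
time: 21.95
tool_pos: [552.7, 179.7, 7.4]
tcp_rot: [-180.0, -0.1, 175.2]
ft_force: [-16.4, -4.9, 28.8]
finger_gap: 22.1
grip_force: 44.8
```

>>> apply_moves:
  rows:
    - [0,0,0,0,0,0]
    - [0,0,0,0,0,0]
    - [0,0,0,0,0,0]
    - [0,0,0,0,0,0]
    - [0,0,0,0,0,0]

```text
time: 22.58
tool_pos: [553.8, 179.9, 8.3]
tcp_rot: [180.0, 0.0, 175.2]
ft_force: [0.0, -0.0, -0.9]
finger_gap: 21.9
grip_force: 41.0
```

>>> apply_moves:
  rows:
    - [0,0,0,0,0,0]
    - [0,0,0,0,0,0]
    - [0,0,0,0,0,0]
    - [0,0,0,0,0,0]
    - [0,0,0,0,0,0]
  fingers: 38

```text
time: 23.2
tool_pos: [553.7, 179.9, 8.3]
tcp_rot: [-180.0, -0.0, 175.2]
ft_force: [0.1, 1.0, 0.1]
finger_gap: 38.0
grip_force: 0.0
```

>>> apply_moves:
  rows:
    - [0,0,-5,0,0,0]
    - [0,0,-15,0,0,0]
    - [0,0,-25,0,0,0]
    - [0,0,-30,0,0,0]
    - [0,0,-20,0,0,0]

```text
time: 23.82
tool_pos: [554.8, 180.2, 106.3]
tcp_rot: [179.9, 0.2, 175.2]
ft_force: [0.8, 0.3, -0.0]
finger_gap: 38.2
grip_force: 0.0
```

```bash
python3 -c "
from h import *
print(sense()['tool_pos'],sense()['finger_gap'])
plan((513,-238,60,177,3))"
```

```text
[554.82458276 180.18729383 106.2598105 ] 38.1717631836377
[[0.0, -15.0, 1.5, 0, 0, -0.001], [0.5, -30.0, 3.5, 0, 0, -0.002], [1.0, -30.0, 3.5, 0, 0, -0.003], [0.5, -30.0, 3.0, 0, 0, -0.002], [0.5, -30.0, 3.5, 0, 0, -0.002]]
[[1.0, -30.0, 3.0, 0, 0, -0.002], [1.0, -30.0, 3.5, 0, 0, -0.003], [0.5, -30.0, 3.5, 0, 0, -0.002], [1.0, -30.0, 3.0, 0, 0, -0.002], [1.5, -30.0, 3.5, 0, 0, -0.002]]
[[1.0, -30.0, 3.0, 0, 0, -0.003], [1.0, -30.0, 3.5, 0, 0, -0.002], [1.5, -30.0, 3.5, 0, 0, -0.002], [1.0, -30.0, 3.0, 0, 0, -0.002], [1.0, -15.0, 2.0, 0, 0, -0.001]]
  -> [ 512.8 -237.9   59.8] 177.0
```

>>> apply_moves:
  rows:
    - [0.0,-15.0,1.5,0,0,-0.001]
    - [0.5,-30.0,3.5,0,0,-0.002]
    - [1.0,-30.0,3.5,0,0,-0.003]
    - [0.5,-30.0,3.0,0,0,-0.002]
    - [0.5,-30.0,3.5,0,0,-0.002]

```text
time: 24.45
tool_pos: [539.0, 43.7, 86.5]
tcp_rot: [-180.0, -0.1, 175.8]
ft_force: [0.4, -0.5, 1.1]
finger_gap: 38.1
grip_force: 0.0
```

>>> apply_moves:
  rows:
    - [1.0,-30.0,3.0,0,0,-0.002]
    - [1.0,-30.0,3.5,0,0,-0.003]
    - [0.5,-30.0,3.5,0,0,-0.002]
    - [1.0,-30.0,3.0,0,0,-0.002]
    - [1.5,-30.0,3.5,0,0,-0.002]

```text
time: 25.08
tool_pos: [523.4, -105.3, 70.1]
tcp_rot: [180.0, -0.1, 176.4]
ft_force: [0.8, 0.3, 0.8]
finger_gap: 37.9
grip_force: 0.0
```

>>> apply_moves:
  rows:
    - [1.0,-30.0,3.0,0,0,-0.003]
    - [1.0,-30.0,3.5,0,0,-0.002]
    - [1.5,-30.0,3.5,0,0,-0.002]
    - [1.0,-30.0,3.0,0,0,-0.002]
    - [1.0,-15.0,2.0,0,0,-0.001]

```text
time: 25.7
tool_pos: [510.0, -239.6, 55.2]
tcp_rot: [180.0, -0.1, 176.9]
ft_force: [-0.5, -0.4, -0.9]
finger_gap: 37.9
grip_force: 0.0
```

>>> apply_moves:
  rows:
    - [0,0,0,0,0,0]
    - [0,0,0,0,0,0]
    - [0,0,0,0,0,0]
    - [0,0,0,0,0,0]
    - [0,0,0,0,0,0]

```text
time: 26.32
tool_pos: [511.9, -237.8, 56.9]
tcp_rot: [-180.0, 0.0, 177.0]
ft_force: [-1.0, -0.2, -0.2]
finger_gap: 38.3
grip_force: 0.0
```

```bash
python3 -c "
from h import *
s=sense();print(s['tool_pos'],s['finger_gap'])
p,d=eyes.snapshot('wrist'); C=cam('wrist',s)
for n,z in (('rubber_mid',17),('notes_mid',19)):
  for r in models.cut_out(n,'wrist')[:2]: print(n,r['confidence'],rect(r['pixels'],z,C))
plan((513,-238,8,177,1))"
```

```text
[ 511.90670849 -237.83626935   56.91080574] 38.270847105076975
rubber_mid 0.71 (511.8, -238.2, np.float32(53.3), np.float32(20.8), np.float32(-3.2))
[[0.0, 0.0, 6.0, 0, 0, 0.0], [-0.5, 0.0, 12.5, 0, 0, 0.0], [0.0, 0.0, 12.0, 0, 0, 0.0], [-0.5, 0.0, 12.5, 0, 0, 0.0], [0.0, 0.0, 6.0, 0, 0, 0.0]]
  -> [ 512.8 -238.2    7.9] 177.0
```

>>> apply_moves:
  rows:
    - [0,0,7,0,0,0]
    - [-0.5,0,15,0,0,0]
    - [0,0,15,0,0,0]
    - [0,0,8,0,0,0]
    - [0,0,4,0,0,0]

```text
time: 27.1
tool_pos: [511.7, -237.9, 6.7]
tcp_rot: [180.0, -0.1, 177.0]
ft_force: [-0.7, 0.2, 0.6]
finger_gap: 37.6
grip_force: 0.0
```

>>> apply_moves:
  rows:
    - [0,0,0,0,0,0]
    - [0,0,0,0,0,0]
    - [0,0,0,0,0,0]
    - [0,0,0,0,0,0]
    - [0,0,0,0,0,0]
  fingers: 0

```text
time: 27.72
tool_pos: [512.3, -238.3, 7.9]
tcp_rot: [-180.0, 0.0, 177.0]
ft_force: [-1.0, -0.1, 0.4]
finger_gap: 18.7
grip_force: 40.5
```

>>> apply_moves:
  rows:
    - [0,0,0,0,0,0]
    - [0,0,-10,0,0,0]
    - [0,0,-20,0,0,0]
    - [0,0,-25,0,0,0]
    - [0,0,-20,0,0,0]

```text
time: 28.35
tool_pos: [513.1, -238.7, 85.6]
tcp_rot: [-179.9, 0.1, 177.0]
ft_force: [-0.2, 0.2, -0.9]
finger_gap: 18.5
grip_force: 40.5
```

```bash
python3 -c "
from h import *
print(sense()['tool_pos'],sense()['finger_gap'])
plan((560,251.3,60,175.2,3))"
```

```text
[ 513.10275347 -238.71496278   85.60958889] 18.544770271995933
[[-0.5, 17.5, 1.0, 0, 0, 0.001], [-1.5, 35.0, 1.5, 0, 0, 0.002], [-1.5, 35.5, 2.0, 0, 0, 0.003], [-1.5, 35.0, 2.0, 0, 0, 0.002], [-1.0, 35.0, 1.5, 0, 0, 0.002]]
[[-1.5, 35.0, 2.0, 0, 0, 0.002], [-1.0, 35.5, 2.0, 0, 0, 0.002], [-1.0, 35.0, 1.5, 0, 0, 0.003], [-0.5, 35.0, 2.0, 0, 0, 0.002], [-1.0, 35.5, 2.0, 0, 0, 0.002]]
[[-1.0, 35.0, 1.5, 0, 0, 0.002], [-0.5, 35.0, 2.0, 0, 0, 0.002], [-0.5, 35.5, 2.0, 0, 0, 0.003], [-0.5, 35.0, 1.5, 0, 0, 0.002], [-0.5, 17.5, 1.0, 0, 0, 0.001]]
  -> [560.1 251.3  60.1] 175.2
```

>>> apply_moves:
  rows:
    - [-0.5,17.5,1.0,0,0,0.001]
    - [-1.5,35.0,1.5,0,0,0.002]
    - [-1.5,35.5,2.0,0,0,0.003]
    - [-1.5,35.0,2.0,0,0,0.002]
    - [-1.0,35.0,1.5,0,0,0.002]

```text
time: 28.98
tool_pos: [526.2, -78.4, 73.6]
tcp_rot: [180.0, -0.1, 176.4]
ft_force: [-0.1, -0.4, -0.5]
finger_gap: 18.8
grip_force: 40.5
```

>>> apply_moves:
  rows:
    - [-1.5,35.0,2.0,0,0,0.002]
    - [-1.0,35.5,2.0,0,0,0.002]
    - [-1.0,35.0,1.5,0,0,0.003]
    - [-0.5,35.0,2.0,0,0,0.002]
    - [-1.0,35.5,2.0,0,0,0.002]

```text
time: 29.6
tool_pos: [542.6, 96.6, 64.1]
tcp_rot: [180.0, -0.1, 175.8]
ft_force: [0.4, 0.8, -0.3]
finger_gap: 18.6
grip_force: 40.5
```

>>> apply_moves:
  rows:
    - [-1.0,35.0,1.5,0,0,0.002]
    - [-0.5,35.0,2.0,0,0,0.002]
    - [-0.5,35.5,2.0,0,0,0.003]
    - [-0.5,35.0,1.5,0,0,0.002]
    - [-0.5,17.5,1.0,0,0,0.001]

```text
time: 30.22
tool_pos: [557.7, 253.9, 56.2]
tcp_rot: [-180.0, -0.1, 175.3]
ft_force: [0.6, 0.5, -0.2]
finger_gap: 18.7
grip_force: 40.5
```

>>> apply_moves:
  rows:
    - [0,0,0,0,0,0]
    - [0,0,0,0,0,0]
    - [0,0,0,0,0,0]
    - [0,0,0,0,0,0]
    - [0,0,0,0,0,0]

```text
time: 30.85
tool_pos: [559.4, 251.3, 57.4]
tcp_rot: [180.0, 0.0, 175.2]
ft_force: [0.1, 0.4, -0.7]
finger_gap: 18.5
grip_force: 40.5
```

```bash
python3 -c "
from h import *
s=sense();print(s['tool_pos'],s['finger_gap'])
p,d=eyes.snapshot('wrist'); cv2.imwrite('pics/w5.png',p[:,:,::-1])
plan((560,251.3,6.5,175.2,1))"
```

```text
[559.40794731 251.25411665  57.41739065] 18.522485140824408
[[0.0, 0.0, 6.5, 0, 0, 0.0], [0.0, 0.0, 12.5, 0, 0, 0.0], [-0.5, 0.0, 13.0, 0, 0, 0.0], [0.0, 0.0, 12.5, 0, 0, 0.0], [0.0, 0.0, 6.5, 0, 0, -0.001]]
  -> [559.9 251.3   6.4] 175.2
```

View pics/w5.png

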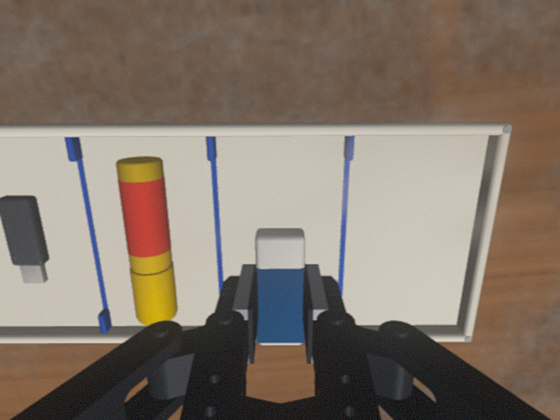

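The glue stick (147,240) lies square in its space, and the eraser is held over the inner-left space (280,285). I lower it.

>>> apply_moves:
  rows:
    - [0,0,7,0,0,0]
    - [-0.5,0,15,0,0,0]
    - [0,0,15,0,0,0]
    - [0,0,9,0,0,0]
    - [0,0,4,0,0,0]

```text
time: 31.52
tool_pos: [559.0, 251.5, 5.9]
tcp_rot: [-180.0, -0.1, 175.2]
ft_force: [-0.2, 0.4, -0.2]
finger_gap: 18.8
grip_force: 40.5
```

>>> apply_moves:
  rows:
    - [0,0,0.5,0,0,0]
    - [0,0,0,0,0,0]
    - [0,0,0,0,0,0]
    - [0,0,0,0,0,0]
    - [0,0,0,0,0,0]

```text
time: 32.15
tool_pos: [559.8, 251.7, 7.0]
tcp_rot: [180.0, 0.0, 175.2]
ft_force: [-0.2, 0.1, 0.0]
finger_gap: 18.6
grip_force: 40.5
```

>>> apply_moves:
  rows:
    - [0,0,0,0,0,0]
    - [0,0,0,0,0,0]
    - [0,0,0,0,0,0]
    - [0,0,0,0,0,0]
    - [0,0,0,0,0,0]
  fingers: 36

```text
time: 32.78
tool_pos: [559.7, 251.7, 6.8]
tcp_rot: [-180.0, -0.0, 175.2]
ft_force: [-0.1, -0.3, 0.5]
finger_gap: 36.1
grip_force: 0.0
```

>>> apply_moves:
  rows:
    - [0,0,-5,0,0,0]
    - [0,0,-15,0,0,0]
    - [0,0,-25,0,0,0]
    - [0,0,-30,0,0,0]
    - [0,0,-20,0,0,0]

```text
time: 33.4
tool_pos: [560.8, 252.1, 104.8]
tcp_rot: [179.9, 0.2, 175.2]
ft_force: [0.9, -0.4, -0.2]
finger_gap: 35.7
grip_force: 0.0
```

```bash
python3 -c "
from h import *
print(sense()['tool_pos'],sense()['finger_gap'])
plan((499,-310.3,65,169,3))"
```

```text
[560.81363414 252.0848212  104.81985563] 35.66668312426821
[[0.5, -20.0, 1.5, 0, 0, 0.004], [1.0, -40.5, 3.0, 0, 0, 0.008], [0.5, -40.5, 2.5, 0, 0, 0.007], [0.0, -40.5, 3.0, 0, 0, 0.008], [0.0, -40.5, 3.0, 0, 0, 0.008]]
[[0.0, -40.0, 2.5, 0, 0, 0.008], [-1.0, -40.5, 3.0, 0, 0, 0.007], [-1.0, -40.5, 3.0, 0, 0, 0.008], [-1.0, -40.5, 2.5, 0, 0, 0.008], [-2.0, -40.5, 3.0, 0, 0, 0.007]]
[[-1.5, -40.0, 3.0, 0, 0, 0.008], [-2.5, -40.5, 2.5, 0, 0, 0.008], [-2.5, -40.5, 3.0, 0, 0, 0.008], [-3.0, -40.0, 3.0, 0, 0, 0.007], [-1.5, -20.5, 1.5, 0, 0, 0.004]]
  -> [ 499.  -310.5   64.8] 169.0
```

>>> apply_moves:
  rows:
    - [0.5,-20.0,1.5,0,0,0.004]
    - [1.0,-40.5,3.0,0,0,0.008]
    - [0.5,-40.5,2.5,0,0,0.007]
    - [0.0,-40.5,3.0,0,0,0.008]
    - [0.0,-40.5,3.0,0,0,0.008]
  fingers: 51

```text
time: 34.02
tool_pos: [538.3, 68.4, 87.2]
tcp_rot: [-180.0, -0.1, 173.2]
ft_force: [0.7, 0.0, -0.2]
finger_gap: 51.0
grip_force: 0.0
```

>>> apply_moves:
  rows:
    - [0.0,-40.0,2.5,0,0,0.008]
    - [-1.0,-40.5,3.0,0,0,0.007]
    - [-1.0,-40.5,3.0,0,0,0.008]
    - [-1.0,-40.5,2.5,0,0,0.008]
    - [-2.0,-40.5,3.0,0,0,0.007]

```text
time: 34.65
tool_pos: [515.9, -131.9, 73.2]
tcp_rot: [180.0, -0.1, 171.0]
ft_force: [0.0, -0.1, 0.3]
finger_gap: 51.3
grip_force: 0.0
```

>>> apply_moves:
  rows:
    - [-1.5,-40.0,3.0,0,0,0.008]
    - [-2.5,-40.5,2.5,0,0,0.008]
    - [-2.5,-40.5,3.0,0,0,0.008]
    - [-3.0,-40.0,3.0,0,0,0.007]
    - [-1.5,-20.5,1.5,0,0,0.004]

```text
time: 35.28
tool_pos: [495.7, -312.7, 60.3]
tcp_rot: [180.0, -0.1, 168.9]
ft_force: [0.2, 1.2, -0.3]
finger_gap: 50.5
grip_force: 0.0
```

>>> apply_moves:
  rows:
    - [0,0,0,0,0,0]
    - [0,0,0,0,0,0]
    - [0,0,0,0,0,0]
    - [0,0,0,0,0,0]
    - [0,0,0,0,0,0]

```text
time: 35.9
tool_pos: [498.1, -310.4, 61.9]
tcp_rot: [-180.0, 0.0, 169.1]
ft_force: [0.1, 0.1, 0.4]
finger_gap: 50.6
grip_force: 0.0
```

```bash
python3 -c "
from h import *
s=sense();print(s['tool_pos'],s['finger_gap'])
p,d=eyes.snapshot('wrist'); C=cam('wrist',s); cv2.imwrite('pics/w6.png',p[:,:,::-1])
for n,z in (('notes_mid',19),):
  for r in models.cut_out(n,'wrist')[:2]: print(n,r['confidence'],rect(r['pixels'],z,C))
plan((499,-310.3,8,169,1))"
```

```text
[ 498.1342392  -310.40808772   61.9334051 ] 50.61335306200427
notes_mid 0.75 (498.0, -311.6, np.float32(51.1), np.float32(36.2), np.float32(-11.0))
notes_mid 0.22 (500.6, -248.3, np.float32(82.1), np.float32(56.2), np.float32(-3.4))
[[0.0, 0.0, 6.5, 0, 0, 0.0], [-0.5, 0.0, 13.5, 0, 0, 0.0], [0.0, 0.5, 13.5, 0, 0, 0.0], [-0.5, 0.0, 13.5, 0, 0, 0.001], [0.0, 0.0, 7.0, 0, 0, 0.0]]
  -> [ 499.1 -310.3    7.9] 169.0
```

View pics/w6.png

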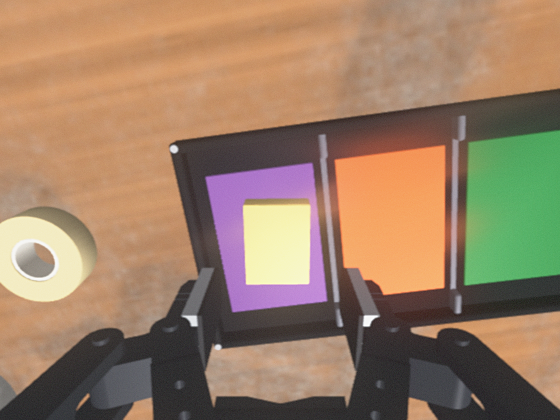

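The note block (277,243) is square between the fingers and centred. I go down and grasp it.

>>> apply_moves:
  rows:
    - [0,-0.5,7,0,0,0]
    - [0,-0.5,16,0,0,0]
    - [0,0,17,0,0,0]
    - [0,0,10,0,0,0]
    - [0,0,4,0,0,0]
  fingers: 48

```text
time: 36.62
tool_pos: [497.0, -311.3, 6.3]
tcp_rot: [179.9, -0.1, 169.0]
ft_force: [-0.5, 0.4, 0.1]
finger_gap: 47.8
grip_force: 0.0
```

>>> apply_moves:
  rows:
    - [0,0,0,0,0,0]
    - [0,0,0,0,0,0]
    - [0,0,0,0,0,0]
    - [0,0,0,0,0,0]
    - [0,0,0,0,0,0]
  fingers: 0

```text
time: 37.25
tool_pos: [497.8, -311.9, 8.0]
tcp_rot: [-180.0, 0.0, 169.0]
ft_force: [-0.3, 0.8, 0.6]
finger_gap: 34.8
grip_force: 40.9
```

>>> apply_moves:
  rows:
    - [0,0,0,0,0,0]
    - [0,0,-10,0,0,0]
    - [0,0,-20,0,0,0]
    - [0,0,-25,0,0,0]
    - [0,0,-20,0,0,0]

```text
time: 37.88
tool_pos: [498.5, -312.4, 85.7]
tcp_rot: [-179.9, 0.1, 169.0]
ft_force: [-0.0, 0.1, -1.4]
finger_gap: 34.8
grip_force: 40.9
```

```bash
python3 -c "
from h import *
print(sense()['tool_pos'],sense()['finger_gap'])
plan((566,323,60,175.2,3))"
```

```text
[ 498.51602003 -312.44585212   85.67274087] 34.83988670768372
[[2.0, 22.5, 1.0, 0, 0, -0.004], [3.5, 45.5, 2.0, 0, 0, -0.008], [3.5, 45.5, 1.5, 0, 0, -0.007], [3.0, 46.0, 2.0, 0, 0, -0.008], [3.0, 45.5, 2.0, 0, 0, -0.008]]
[[2.0, 45.5, 1.5, 0, 0, -0.007], [2.0, 45.5, 2.0, 0, 0, -0.008], [2.0, 45.5, 2.0, 0, 0, -0.008], [1.0, 46.0, 1.5, 0, 0, -0.008], [1.0, 45.5, 2.0, 0, 0, -0.007]]
[[0.5, 45.5, 2.0, 0, 0, -0.008], [0.5, 45.5, 1.5, 0, 0, -0.008], [-0.5, 46.0, 2.0, 0, 0, -0.007], [-0.5, 45.5, 2.0, 0, 0, -0.008], [0.0, 23.0, 0.5, 0, 0, -0.004]]
  -> [565.8 323.2  60.2] 175.2
```

>>> apply_moves:
  rows:
    - [2.0,22.5,1.0,0,0,-0.004]
    - [3.5,45.5,2.0,0,0,-0.008]
    - [3.5,45.5,1.5,0,0,-0.007]
    - [3.0,46.0,2.0,0,0,-0.008]
    - [3.0,45.5,2.0,0,0,-0.008]

```text
time: 38.5
tool_pos: [518.4, -104.6, 73.5]
tcp_rot: [180.0, -0.1, 171.1]
ft_force: [0.8, 0.9, -0.1]
finger_gap: 34.7
grip_force: 40.9
```

>>> apply_moves:
  rows:
    - [2.0,45.5,1.5,0,0,-0.007]
    - [2.0,45.5,2.0,0,0,-0.008]
    - [2.0,45.5,2.0,0,0,-0.008]
    - [1.0,46.0,1.5,0,0,-0.008]
    - [1.0,45.5,2.0,0,0,-0.007]

```text
time: 39.12
tool_pos: [542.1, 121.9, 64.5]
tcp_rot: [-180.0, -0.1, 173.2]
ft_force: [0.5, 0.6, 0.1]
finger_gap: 35.1
grip_force: 40.9
```

>>> apply_moves:
  rows:
    - [0.5,45.5,2.0,0,0,-0.008]
    - [0.5,45.5,1.5,0,0,-0.008]
    - [-0.5,46.0,2.0,0,0,-0.007]
    - [-0.5,45.5,2.0,0,0,-0.008]
    - [0.0,23.0,0.5,0,0,-0.004]

```text
time: 39.75
tool_pos: [563.0, 326.9, 56.2]
tcp_rot: [-180.0, -0.1, 175.3]
ft_force: [-0.3, -0.1, -1.0]
finger_gap: 34.9
grip_force: 40.9
```

>>> apply_moves:
  rows:
    - [0,0,0,0,0,0]
    - [0,0,0,0,0,0]
    - [0,0,0,0,0,0]
    - [0,0,0,0,0,0]
    - [0,0,0,0,0,0]

```text
time: 40.38
tool_pos: [565.2, 323.3, 57.4]
tcp_rot: [180.0, 0.0, 175.2]
ft_force: [-0.1, 0.8, -0.2]
finger_gap: 34.7
grip_force: 40.9
```

```bash
python3 -c "
from h import *
s=sense();print(s['tool_pos'],s['finger_gap'])
p,d=eyes.snapshot('wrist'); cv2.imwrite('pics/w7.png',p[:,:,::-1])
plan((566,322.5,6.3,175.2,1))"
```

```text
[565.15541994 323.28376675  57.41759689] 34.72135690982634
[[0.0, 0.0, 6.5, 0, 0, 0.0], [-0.5, -0.5, 12.5, 0, 0, 0.0], [0.0, 0.0, 13.0, 0, 0, 0.0], [-0.5, 0.0, 12.5, 0, 0, -0.001], [0.0, -0.5, 6.5, 0, 0, 0.0]]
  -> [566.1 322.3   6.4] 175.2
```

View pics/w7.png

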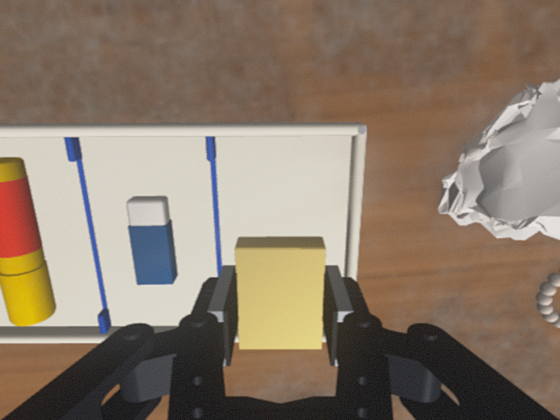

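The eraser lies square in its space (150,240), and the notes are held over the last space (280,293). The rim is clear on the right, so I lower the block.

>>> apply_moves:
  rows:
    - [0,-0.5,7,0,0,0]
    - [-0.5,-0.5,15,0,0,0]
    - [0,0,15,0,0,0]
    - [-0.5,0,9,0,0,0]
    - [0,0,4,0,0,0]

```text
time: 41.05
tool_pos: [565.2, 322.4, 5.8]
tcp_rot: [-179.9, -0.1, 175.2]
ft_force: [-0.3, 0.3, -0.1]
finger_gap: 34.9
grip_force: 40.9
```

>>> apply_moves:
  rows:
    - [0,0,0.5,0,0,0]
    - [0,0,0,0,0,0]
    - [0,0,0,0,0,0]
    - [0,0,0,0,0,0]
    - [0,0,0,0,0,0]

```text
time: 41.68
tool_pos: [566.0, 322.8, 7.0]
tcp_rot: [180.0, 0.0, 175.2]
ft_force: [0.2, 0.1, -0.2]
finger_gap: 34.6
grip_force: 40.9
```

>>> apply_moves:
  rows:
    - [0,0,0,0,0,0]
    - [0,0,0,0,0,0]
    - [0,0,0,0,0,0]
    - [0,0,0,0,0,0]
    - [0,0,0,0,0,0]
  fingers: 44

```text
time: 42.3
tool_pos: [565.9, 322.7, 6.8]
tcp_rot: [-180.0, -0.0, 175.2]
ft_force: [-0.2, -0.6, -0.4]
finger_gap: 43.6
grip_force: 0.0
```

>>> apply_moves:
  rows:
    - [0,0,-5,0,0,0]
    - [0,0,-15,0,0,0]
    - [0,0,-25,0,0,0]
    - [0,0,-30,0,0,0]
    - [0,0,-20,0,0,0]

```text
time: 42.92
tool_pos: [567.0, 323.2, 104.9]
tcp_rot: [179.9, 0.2, 175.2]
ft_force: [0.3, 0.3, -0.1]
finger_gap: 43.6
grip_force: 0.0
```

>>> apply_moves:
  rows:
    - [10,-15,-10,0,0,0]
    - [10,-25,-25,0,0,0]
    - [10,-25,-25,0,0,0]
    - [10,-25,-25,0,0,0]
    - [5,-10,-10,0,0,0]

```text
time: 43.55
tool_pos: [513.2, 226.2, 199.3]
tcp_rot: [179.9, 0.2, 175.2]
ft_force: [0.4, -0.4, 0.4]
finger_gap: 44.3
grip_force: 0.0
```

>>> apply_moves:
  rows:
    - [0,0,0,0,0,0]
    - [0,0,0,0,0,0]
    - [0,0,0,0,0,0]
    - [0,0,0,0,0,0]
    - [0,0,0,0,0,0]

```text
time: 44.18
tool_pos: [512.6, 227.0, 196.3]
tcp_rot: [-180.0, -0.0, 175.2]
ft_force: [-0.1, 0.1, -0.0]
finger_gap: 44.1
grip_force: 0.0
```

```bash
python3 - <<'E'
from h import *
s=sense(); p,d=eyes.snapshot("wrist"); C=cam("wrist",s); cv2.imwrite("pics/w8.png",p[:,:,::-1])
print(s["tool_pos"])
M={}
for n,z in (("new_tray",14),("usb_mid",12),("glue_mid",15),("rubber_mid",15),("notes_mid",17)):
    for r in models.cut_out(n,"wrist")[:1]:
        M[n]=q=rect(r["pixels"],z,C); print(n,round(r["confidence"],2),[float(v) for v in q])
t=M["new_tray"]; a=np.radians(t[4]-90)
for n in M:
    e=np.array(M[n][:2])-np.array(t[:2]); print(n,"tray xy",round(e@[np.cos(a),np.sin(a)],1),round(e@[-np.sin(a),np.cos(a)],1))
E
```

```text
[512.58038823 227.03882054 196.31041558]
new_tray 0.77 [556.2, 216.2, 302.8999938964844, 131.1999969482422, 85.19999694824219]
usb_mid 0.79 [547.4, 110.2, 51.79999923706055, 19.700000762939453, -2.799999952316284]
glue_mid 0.96 [554.3, 180.5, 101.0999984741211, 25.0, -5.599999904632568]
rubber_mid 0.6 [559.1, 252.1, 54.0, 20.0, -2.9000000953674316]
notes_mid 0.57 [566.7, 321.6, 50.400001525878906, 38.599998474121094, -4.800000190734863]
new_tray tray xy 0.0 0.0
usb_mid tray xy 0.1 -106.4
glue_mid tray xy 1.1 -35.7
rubber_mid tray xy -0.1 36.0
notes_mid tray xy 1.6 105.9
```

View pics/w8.png

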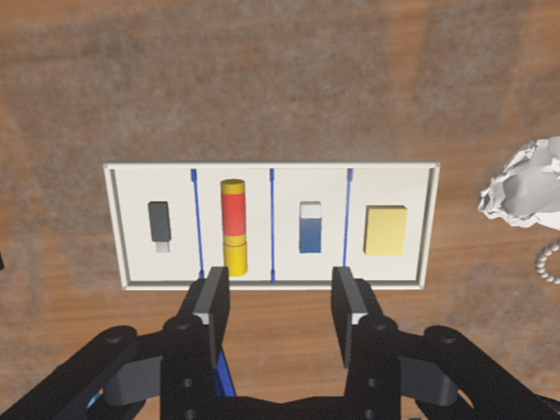

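All four lie square in the white tray: USB (160,227), glue (234,228), eraser (310,228) and notes (386,231). Each is within about 2 mm of the middle of its space, and the arm is clear.

```bash
python3 -c "
from bench import job
print(job.hand_in())"
```

```text
the job is handed in; nothing more can be done
None
```

I moved all four things into the white tray in mirrored order and handed the job in at about 44 s; a last camera check showed each lying square within about 2 mm of the middle of its space, and the hand-in returned no verdict.

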